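# Cycle the tape dispenser and close its hood

## Robot

A 6-joint arm with a two-finger parallel gripper is mounted at the origin on the work surface. World frame = base frame: x ahead of the robot, y to its left, z up, the work surface at z = 0. Lengths are in m, angles in rad, forces in N, time in s.
With the tool pointing down it reaches from about 0.35 to 0.975 m from the base axis. Payload 4.9 kg.
Tool frame: the origin (TCP) lies midway between the tips of the shut fingers; the grasp point (between the pads) lies 19 mm behind it; x points along the fingers, y is the direction in which the jaws open and shut, and the axes are right-handed (so a half turn about x gives the same grasp; the last joint's range is limited). The gripper opens to 85 mm and grips with 20 to 120 N. Pads are 22 mm wide; open, the fingers measure 114 mm over their backs; the gripper's body (76 mm by 85 mm) begins 54 mm behind the grasp point. The pads swing forward as they close: fully open they stand 13 mm farther back than shut.
Start: joints at [-1.377, 0.053, 1.613, -0, 1.476, -0.119], TCP at [0.192, -0.595, 0.231] pointing down, gripper open.
Joint ranges: [-3.01, 3.01], [-1.01, 2.22], [0.06, 2.58], [-1.02, 4.17], [0.09, 2.62], [-3.14, 3.14]. Speed limits (rad/s): [2.57, 2.57, 3.14, 3.14, 3.14, 3.14].

## Interface

Orientations are given as a rotation vector (axis times angle).
In Python, from station import ctrl gives the robot as it stands.
- The arm moves only by the shell command python3 -m handwheel 'ROWS' [FORCE]. ROWS is JSON, a list of rows, each a list of 3 entries, a list of its own where there are three numbers: the finger opening in m, from 0 to 0.0854, then the shift along the tool's x, y, z in m, then the turn, a rotation vector about the tool's x, y, z in degrees. In form: [[claw, [dx, dy, dz], [ax, ay, az]], ...]. A call has 1 to 10 rows; each row shifts and turns the commanded pose from where the row before left it, along the tool's axes as they then stand; what a row does not reach is not made up. A row lasts 1/12 s, in which the tool goes at most 41.7 mm and 7.16 degrees, less where a joint would pass 70% of its speed; a pose out of reach is approached as far as the arm can. A call with a gripper value outside its range is refused whole. The fingers move at their own pace and stop on an object; FORCE is the grip in N (left out, the last holds). Time passes only in rows, so rows that do not move let the fingers close. It gives the time, the measured TCP pose, the force and the opening at its end, in the units of the state.
- ctrl.get_obs(): the state, without advancing time (a new reading comes with each control period).
- ctrl.get_image(name): name is "scene" or "top" or "wrist"; returns the picture (400x640x3 uint8, red, green, blue); there is no depth.
- ctrl.camera_params(name): a dict with "vertical_fov" (degrees; the focal length in pixels is half the picture's height over the tangent of half this angle, whatever the lens; pixels are square), "cx", "cy" (the principal point, pixels), "D" ([k1, k2, p1, p2, k3] as OpenCV has them; the pictures are not rectified), "rvec" (rotation vector, rad) and "tvec" (3), from world to camera coordinates, as OpenCV has them; the wrist camera has in their place "T_tool_cam" (4x4, takes a point from camera to tool coordinates, whose origin is the TCP and whose axes are the tool frame's). Camera axes: x right, y down, z forward; pixel columns grow to the right and rows downward; lengths in m; the calibration is good to about 2 mm. A picture is of the moment at which its call begins: read the wrist's pose just before it. camera_params takes no time and is no camera call.
- ctrl.finish_job(): hands the job in, once; it reports no verdict.
Trained networks look in the newest picture that a camera, given by its name, has taken for a name from the list of things; names that differ only in an ending like _2 or _b are one class to them, and where a whole thing is asked for, a point or a joint stands for the part that bears it (a point fixed in the world has none). Each returns a list of dicts, best first, with "score" (0 to 1); they miss things now and then, are a little off and sometimes report something else, mostly with a low value. They report only what shows in the picture. A call takes as long as a camera call.
- ctrl.look_for(thing, camera): "box" ([centre column, centre row, width, height] in pixels, round what is visible of it).
- ctrl.silhouettes(thing, camera): "mask" (400x640 bool, what is visible of it) and "box" ([centre column, centre row, width, height] in pixels, round what is visible of it).
- ctrl.tip_of(thing, camera): "centre" ([row, column] in pixels: a listed point, or the origin of a listed thing).
The state is a dict: "t": time; "q": joint angles; "dq": joint speeds; "effort": joint torques, N m; "tool_pos": TCP position; "tool_rot": TCP orientation; "contact_force": force on the tool from outside, world axes, zero at the start; "wrist_torque": the same for the moment, N m; "opening": finger opening in m.
Only numpy, scipy, OpenCV 4.12 (cv2) and the standard library are available. Lean on these libraries where they do the work, as an engineer would, in place of code of your own. Each camera call takes 0.05 s, during which the arm holds its last target.

## Task

A fresh roll has just been loaded in the tape dispenser. Swing its red-knobbed feed lever forward until it is firmly against its stop, without forcing it, and let it come all the way back; then break the locked hood stay by pushing its yellow knuckle down, and lower the hood gently until it is fully shut. Leave the jar, the mug and the tin where they stand.

Things in the scene. Friction and masses are not known exactly. Their poses are not given: they have to be found in the camera images.
- dispenser: Grey tape dispenser fixed to the table, housing 250 x 160 x 134 mm (its x, y, z). Origin: centre of its underside, on the table. Its x axis points forward (roughly away from the robot, towards the tear bar), y to its left (lever side), z up. The hood is hinged along y at its rear (robot side), the stay is on its right (-y) side.
- lever_pivot (a point): Pivot of the feed lever, at (0, 140, 90) mm in the dispenser's frame; the lever swings about the dispenser's y axis, 60 mm outside the housing's left face. At the knob its spring needs about 2 N to start and about 4.5 N at 1.1 rad; let go, the lever returns by itself in under a second. Out of sight inside the housing it meets a rigid stop.
- lever_knob (a point): Centre of the red ball knob (diameter 32 mm) on the end of the lever's round steel rod (diameter 13 mm), 130 mm from the pivot. At rest it is at (-62, 140, 204) mm in the dispenser's frame, leaning 0.5 rad back from vertical.
- lever (a joint): Lever angle, rad: 0 at rest, growing as the knob swings forward (dispenser +x). The stop lies anywhere from 0.70 to 1.15 rad (set for the tape length wanted); it can only be felt, as a sudden rise of force. About 5 N at the knob beyond the spring's own force seats the lever firmly; more than 40 N would bend it.
- hood (a joint): Hood angle, rad: 0 with the hood open and 5 degrees short of upright (its stay locked), growing as it shuts, 1.484 fully shut (level). A stiff friction hinge of about 0.65 N m holds the hood wherever it is left; it does not fall.
- hood_hinge (a point): Middle of the hood's hinge axis, at (-100, 0, 140) mm in the dispenser's frame; the axis is the dispenser's y axis.
- hood_edge (a point): Middle of the hood's free edge, 170 mm from the hinge. The hood is a blue plate 170 x 150 x 8 mm, the plate's mid-plane passing through hinge and edge; open, its outer face looks to the rear (towards the robot). It is shut by pushing that outer face forward and down.
- stay (a joint): Fold of the stay at its knuckle, rad: 0 locked (slightly over centre, upwards), growing as the knuckle is pushed down and rearward; beyond about 0.1 rad it is unlocked; about 2.1 when the hood is shut. It needs a push of some 3 to 10 N.
- knuckle (a point): Centre of the yellow round pin on the stay's knuckle, diameter 18 mm, 34 mm long along the dispenser's y axis, at the right side; locked it is about (1, -116, 169) mm in the dispenser's frame. Unlocked it moves down and rearward, about 6 mm back for every 10 mm down at first, along the outside of the housing. The two links are 107 mm long each.
- jar_mid (a point): Centre (45 mm up) of a loose amber jar, 60 mm diameter, 90 mm tall. Leave alone.
- mug_mid (a point): Centre (42 mm up) of a loose white mug, 72 mm diameter, 85 mm tall, handle to its +y. Leave alone.
- tin_mid (a point): Centre (40 mm up) of a loose green paint tin, 68 mm diameter, 80 mm tall. Leave alone.

How it is judged:
By the outcome, as a careful person would: the job done as asked, in the order asked, and still so for the second after the job is handed in, with the robot touching nothing.
It also fails if it takes over 72 s, if anything falls off the work surface, if the arm or the gripper's body presses on something with over 40 N, if the wrist force passes 120 N, or if a joint passes its speed limit or range.

## Working session

There is one attempt and no reset: what is moved stays moved. The work goes in short steps, Python scripts to look and compute and a shell command to move; the robot and the scene stay as the last step left them, time stands still between calls to the robot, and variables do not carry over. Pictures are saved under pics/ and viewed, and the job is handed in when it is done.

```bash
ls; mkdir -p pics; python3 - <<'E'
from station import ctrl
import cv2
o=ctrl.get_obs(); print({k:(v if not hasattr(v,'round') else v) for k,v in o.items()})
for n in ["scene","top","wrist"]:
    cv2.imwrite(f"pics/{n}0.png",ctrl.get_image(n)[:,:,::-1])
    print(n,ctrl.camera_params(n))
    for th in ["lever_knob","knuckle","hood_edge","hood_hinge","dispenser","lever_pivot","jar_mid","mug_mid","tin_mid"]:
        r=ctrl.tip_of(th,n); print(th,[(x['score'],x['centre']) for x in r[:2]])
print(ctrl.get_obs()['t'])
E
```

```text
pics
{'t': 0.0, 'q': array([-1.37700167e+00,  5.33746657e-02,  1.61432860e+00, -2.00500772e-05,
        1.47600656e+00, -1.19017456e-01]), 'dq': array([-1.68913654e-03,  5.11320128e-04, -7.12653028e-04,  7.48936395e-06,
        1.19002134e-03,  8.23732722e-04]), 'effort': array([ 2.22028866e-03, -3.93675828e+01, -3.70179212e+01,  9.23398829e-05,
        7.01969329e-03,  5.51327048e-06]), 'tool_pos': array([ 0.19219511, -0.59404186,  0.23003132]), 'tool_rot': array([ 2.05341568,  0.32602805, -2.05362166]), 'contact_force': array([-0.29277525, -0.8477937 , -0.29232599]), 'wrist_torque': array([0.0736594 , 0.01203054, 0.04107503]), 'opening': 0.08490679228563733}
scene {'vertical_fov': 45.95912103197934, 'cx': 321.5329757855323, 'cy': 195.3091739350914, 'D': array([-0.10245628,  0.        ,  0.        ,  0.        ,  0.        ]), 'rvec': array([ 1.48707849,  2.17505394, -0.79814285]), 'tvec': array([ 0.19671447, -0.30976908,  1.56429995])}
lever_knob [(0.63, [200.5, 414.1])]
knuckle [(0.6, [201.6, 410.5]), (0.49, [167.5, 308.1])]
hood_edge [(0.78, [124.6, 369.4])]
hood_hinge [(0.94, [1
[... 834 characters left out ...]
id [(0.9, [215.6, 380.8])]
tin_mid [(0.89, [267.5, 368.1])]
wrist {'vertical_fov': 68.44498946292805, 'cx': 320.94611786472143, 'cy': 195.15051022991625, 'D': array([-0.0256597,  0.       ,  0.       ,  0.       ,  0.       ]), 'T_tool_cam': array([[-1.59838400e-03, -3.25572633e-01,  9.45515683e-01,
        -1.43137909e-01],
       [ 9.99998723e-01, -5.26907087e-04,  1.50905528e-03,
        -6.57723464e-04],
       [ 6.89181352e-06,  9.45516887e-01,  3.25573059e-01,
        -8.51467379e-02],
       [ 0.00000000e+00,  0.00000000e+00,  0.00000000e+00,
         1.00000000e+00]])}
lever_knob []
knuckle []
hood_edge []
hood_hinge []
dispenser []
lever_pivot []
jar_mid []
mug_mid []
tin_mid []
1.5
```

View pics/scene0.png

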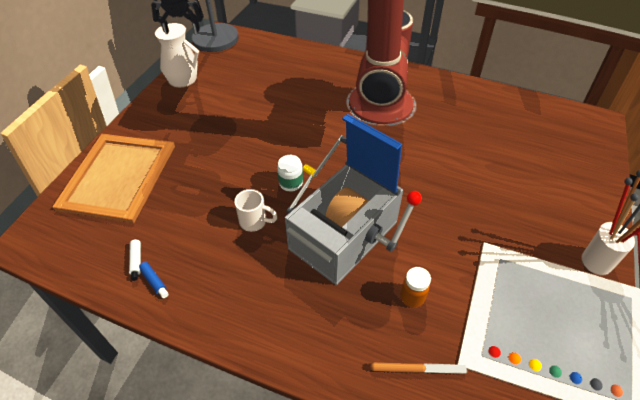

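View pics/top0.png

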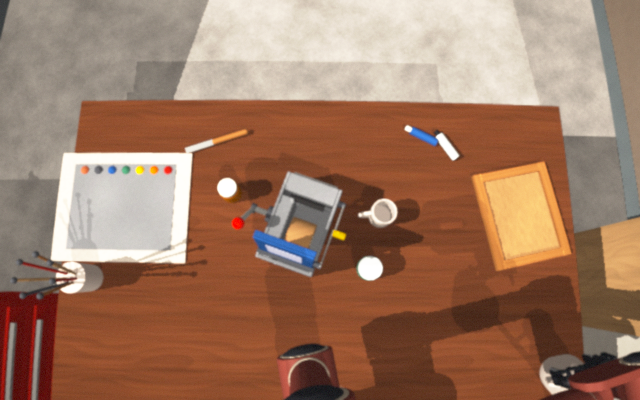

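The scene view shows the dispenser with its hood up, the red knob at (col 414, row 199) and the yellow knuckle at (309, 170). In the top view the knob is at (237, 223), the knuckle at (339, 236), the mug at (382, 213), the tin at (369, 268) and the jar at (228, 188). Next I'll fit the dispenser pose to both views.

```bash
cat > h.py <<'E'
import numpy as np,cv2
from station import ctrl
from scipy.optimize import least_squares
from scipy.spatial.transform import Rotation as R
def K(n):
    p=ctrl.camera_params(n); f=200/np.tan(np.radians(p['vertical_fov'])/2)
    return np.array([[f,0,p['cx']],[0,f,p['cy']],[0,0,1]]),p
def proj(P,n):
    k,p=K(n)
    if n=='wrist':
        o=ctrl.get_obs(); T=np.eye(4);T[:3,:3]=R.from_rotvec(o['tool_rot']).as_matrix();T[:3,3]=o['tool_pos']
        M=np.linalg.inv(T@p['T_tool_cam']); rv=cv2.Rodrigues(M[:3,:3])[0];tv=M[:3,3]
    else: rv,tv=p['rvec'],p['tvec']
    return cv2.projectPoints(np.atleast_2d(np.array(P,float)),rv,tv,k,p['D'])[0].reshape(-1,2)
def ray_z(uv,n,z):
    k,p=K(n); m=cv2.undistortPoints(np.array([[uv]],float),k,p['D']).ravel()
    Rm=cv2.Rodrigues(p['rvec'])[0]; c=-Rm.T@p['tvec']; d=Rm.T@np.array([m[0],m[1],1]); return c+d*(z-c[2])/d[2]
def W(pose,P):
    x,y,a=pose; P=np.atleast_2d(P)/1000.; c,s=np.cos(a),np.sin(a)
    return np.c_[x+c*P[:,0]-s*P[:,1],y+s*P[:,0]+c*P[:,1],P[:,2]]
E
python3 - <<'E'
from h import *
import json
def blob(im,kind,roi):
    h=cv2.cvtColor(im,cv2.COLOR_RGB2HSV); 
    m=(((h[...,0]<6)|(h[...,0]>174))&(h[...,1]>200)&(h[...,2]>120)) if kind=='r' else ((h[...,0]>22)&(h[...,0]<34)&(h[...,1]>180)&(h[...,2]>120))
    ys,xs=np.nonzero(m); s=(abs(xs-roi[0])<14)&(abs(ys-roi[1])<14); return xs[s].mean(),ys[s].mean(),s.sum()
a=5*np.pi/180
edge=[-100-0+170*np.sin(a)*0,0,0]
obs=[]
for n,rk,ry in [('scene',(414,199),(309,170)),('top',(237,223),(339,236))]:
    im=cv2.imread(f'pics/{n}0.png')[:,:,::-1].copy()
    k=blob(im,'r',rk);y=blob(im,'y',ry);print(n,k,y)
    obs+=[(n,[-62,140,204],k[:2],1),(n,[1,-116,169],y[:2],1)]
# hood open 5deg short of upright: leaning forward?  test both
for sg in (1,-1):
    e=[-100+sg*170*np.sin(a),0,140+170*np.cos(a)]
    ob=obs+[('scene',e,(369.4,124.6),.4),('scene',[-100,0,140],(371.3,176.5),.4),('top',e,(283.8,246),.4),('top',[-100,0,140],(286.4,255.7),.4)]
    f=lambda p:np.concatenate([(proj(W(p,P),n)[0]-uv)*w for n,P,uv,w in ob])
    r=least_squares(f,[.5,0,0]);print(sg,r.x,r.cost,r.fun.reshape(-1,2).round(1).tolist())
    pose=r.x
    if sg==1: json.dump(list(pose),open('pose.json','w'))
for th,z,uvt,uvs in [('jar',.045,(229.9,193.9),(413.8,287)),('mug',.042,(380.8,215.6),(249.7,208)),('tin',.04,(368.1,267.5),(292.8,172.1))]:
    print(th,ray_z(uvt,'top',z),ray_z(uvs,'scene',z))
pose=json.load(open('pose.json'))
print(W(pose,[[-62,140,204],[1,-116,169],[-100,0,140],[-85,0,309],[0,140,90]]))
for n in('scene','top'):
    im=cv2.imread(f'pics/{n}0.png')
    box=W(pose,[[sx*125,sy*80,z] for z in(0,134) for sx,sy in((1,1),(1,-1),(-1,-1),(-1,1))])
    for u in proj(box,n): cv2.circle(im,tuple(int(v) for v in u),2,(0,255,0),-1)
    for u in proj(W(pose,[[-62,140,204],[1,-116,169],[-100,0,140],[-85,0,309],[0,140,90]]),n): cv2.circle(im,tuple(int(v) for v in u),2,(255,0,255),-1)
    x0,y0=(220,100) if n=='scene' else (200,150)
    cv2.imwrite(f'pics/{n}ov.png',cv2.resize(im[y0:y0+200,x0:x0+240],None,fx=3,fy=3))
E
```

```text
scene (np.float64(414.2529411764706), np.float64(197.51176470588234), np.int64(170)) (np.float64(308.47058823529414), np.float64(169.08823529411765), np.int64(68))
top (np.float64(237.29268292682926), np.float64(223.0650406504065), np.int64(123)) (np.float64(338.775), np.float64(234.6625), np.int64(80))
1 [ 0.55478191  0.06678815 -0.33259527] 3.049675132428944 [[0.0, 0.0], [-0.3, 0.4], [0.0, 0.2], [0.9, 0.2], [1.4, 1.4], [-0.1, 0.2], [-0.4, 0.4], [-0.4, 0.6]]
-1 [ 0.55710663  0.06617395 -0.32735031] 27.000054871728672 [[-0.5, 0.4], [-1.1, 1.1], [0.3, -0.4], [1.2, -0.9], [4.3, -1.1], [-0.4, 0.4], [-2.0, 4.9], [-0.2, 0.3]]
jar [0.65083721 0.2746337  0.045     ] [0.66333665 0.27370763 0.045     ]
mug [ 0.58919622 -0.17276191  0.042     ] [ 0.5897366  -0.18091066  0.042     ]
tin [ 0.43734224 -0.13287933  0.04      ] [ 0.4309432  -0.12824709  0.04      ]
[[ 0.54188922  0.21935872  0.204     ]
 [ 0.51785344 -0.04318134  0.169     ]
 [ 0.46026209  0.09943787  0.14      ]
 [ 0.47444006  0.09454041  0.309     ]
 [ 0.60049151  0.19911589  0.09      ]]
```

```bash
cat >> h.py <<'E'
import json
def pose(): return json.load(open('pose.json'))
def frame():
    a=pose()[2]; f=np.array([np.cos(a),np.sin(a),0]);l=np.array([-np.sin(a),np.cos(a),0]);d=np.array([0,0,-1.]);return np.c_[d,l,f]
def disp(p):
    x,y,a=pose(); dx,dy=p[0]-x,p[1]-y; c,s=np.cos(a),np.sin(a)
    return np.array([c*dx+s*dy,-s*dx+c*dy,p[2]])*1000
def st():
    o=ctrl.get_obs(); Rt=R.from_rotvec(o['tool_rot']).as_matrix(); 
    print('t',round(o['t'],2),'disp mm',disp(o['tool_pos']).round(1),'F disp',(np.c_[frame()[:,2],frame()[:,1],-frame()[:,0]].T@o['contact_force']).round(1),'open',round(o['opening'],4),'roterr(tool,deg)',np.degrees(R.from_matrix(Rt.T@frame()).as_rotvec()).round(1),'q',o['q'].round(2))
    return o,Rt
E
python3 - <<'E'
from h import *
o,Rt=st();print(Rt.round(3))
def go(Pd): print(Pd,(Rt.T@(W(pose(),Pd)[0]-o['tool_pos'])*1000).round(1))
print(W(pose(),[-130,140,185]))
# world waypoints
for w in [(.25,-.45,.40),(.40,-.2,.42),(.42,0.05,.42),(*W(pose(),[-125,140,0])[0][:2],.42)]: print(w,(Rt.T@(np.array(w)-o['tool_pos'])*1000).round(0))
E
sed -n 1,2p pose.json
```

```text
t 1.5 disp mm [-126.7 -743.5  231.3] F disp [-0.7 -0.   0.3] open 0.0854 roterr(tool,deg) [-143.   -0.    0.] q [-1.38  0.05  1.61 -0.    1.48 -0.12]
[[-0.     0.308 -0.951]
 [ 0.    -0.951 -0.308]
 [-1.    -0.     0.   ]]
[[0.47761575 0.24156053 0.185     ]]
(0.25, -0.45, 0.4) [-169. -120.  -99.]
(0.4, -0.2, 0.42) [-189. -312. -319.]
(0.42, 0.05, 0.42) [-189. -543. -415.]
(np.float64(0.4823417394150317), np.float64(0.23992803995809797), 0.42) [-189. -705. -533.]
[0.5547819083666142, 0.06678814876526458, -0.3325952683276496]
```

View pics/sceneov.png

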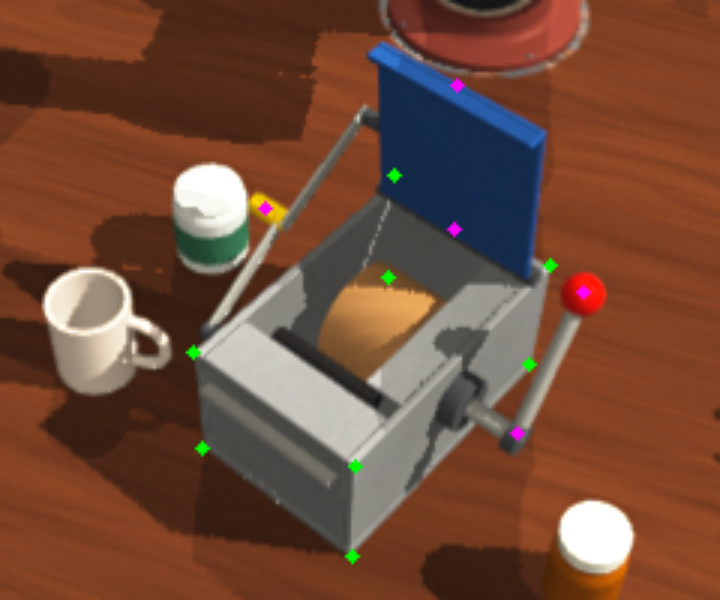

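View pics/topov.png

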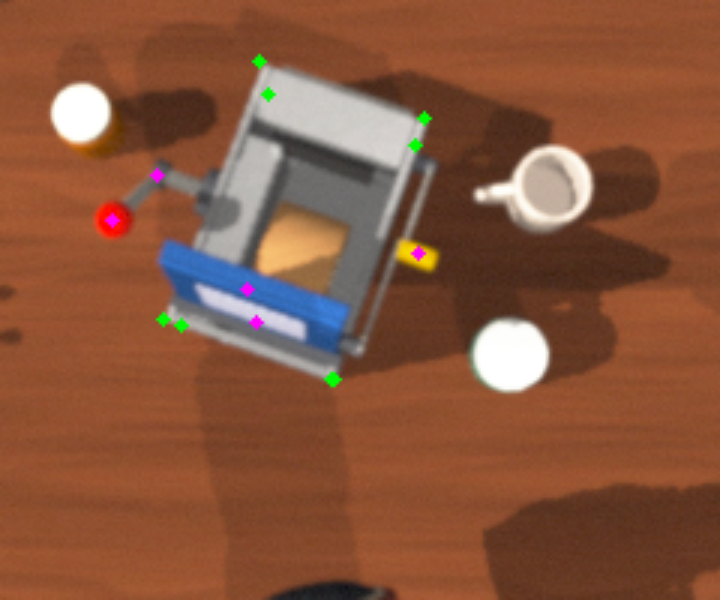

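```bash
python3 - <<'E'
from h import *
o,Rt=st(); p=o['tool_pos']
way=np.array([p,[.26,-.47,.36],[.45,-.12,.41],[.475,.12,.41],list(W(pose(),[-125,140,0])[0][:2])+[.40]])
s=np.r_[0,np.cumsum(np.linalg.norm(np.diff(way,axis=0),axis=1))];N=int(np.ceil(s[-1]/.036));print(s,N)
pts=np.array([[np.interp(u,s,way[:,k]) for k in range(3)] for u in np.linspace(0,s[-1],N+1)])
for i in range(N):
    Ri=Rt@R.from_euler('x',-143/N*i,degrees=True).as_matrix()
    print(i,(Ri.T@(pts[i+1]-pts[i])*1000).round(0),-143/N)
E
```

```text
t 1.5 disp mm [-126.7 -743.5  231.3] F disp [-0.7 -0.   0.3] open 0.0854 roterr(tool,deg) [-143.   -0.    0.] q [-1.38  0.05  1.61 -0.    1.48 -0.12]
[0.         0.19153361 0.59290625 0.83420482 0.95477279] 27
0 [-24. -18. -19.] -5.296296296296297
1 [-24. -16. -21.] -5.296296296296297
2 [-24. -14. -22.] -5.296296296296297
3 [-24. -12. -23.] -5.296296296296297
4 [-24. -10. -24.] -5.296296296296297
5 [-12.  -9. -30.] -5.296296296296297
6 [ -4.  -7. -34.] -5.296296296296297
7 [ -4.  -4. -35.] -5.296296296296297
8 [ -4.  -1. -35.] -5.296296296296297
9 [ -4.   3. -35.] -5.296296296296297
10 [ -4.   6. -35.] -5.296296296296297
11 [ -4.   9. -34.] -5.296296296296297
12 [ -4.  12. -33.] -5.296296296296297
13 [ -4.  15. -32.] -5.296296296296297
14 [ -4.  18. -30.] -5.296296296296297
15 [ -4.  21. -28.] -5.296296296296297
16 [ -3.  20. -28.] -5.296296296296297
17 [  0.  14. -32.] -5.296296296296297
18 [  0.  17. -31.] -5.296296296296297
19 [  0.  20. -29.] -5.296296296296297
20 [  0.  23. -27.] -5.296296296296297
21 [  0.  25. -25.] -5.296296296296297
22 [  0.  27. -23.] -5.296296296296297
23 [  1.  29. -20.] -5.296296296296297
24 [  3.  30. -18.] -5.296296296296297
25 [  3.  32. -16.] -5.296296296296297
26 [  3.  33. -13.] -5.296296296296297
```

```bash
python3 -m handwheel '[[0,[-0.024,-0.018,-0.019],[-5.3,0,0]],[0,[-0.024,-0.016,-0.021],[-5.3,0,0]],[0,[-0.024,-0.014,-0.022],[-5.3,0,0]],[0,[-0.024,-0.012,-0.023],[-5.3,0,0]],[0,[-0.024,-0.010,-0.024],[-5.3,0,0]],[0,[-0.012,-0.009,-0.030],[-5.3,0,0]],[0,[-0.004,-0.007,-0.034],[-5.3,0,0]],[0,[-0.004,-0.004,-0.035],[-5.3,0,0]],[0,[-0.004,-0.001,-0.035],[-5.3,0,0]]]' 40
python3 -m handwheel '[[0,[-0.004,0.003,-0.035],[-5.3,0,0]],[0,[-0.004,0.006,-0.035],[-5.3,0,0]],[0,[-0.004,0.009,-0.034],[-5.3,0,0]],[0,[-0.004,0.012,-0.033],[-5.3,0,0]],[0,[-0.004,0.015,-0.032],[-5.3,0,0]],[0,[-0.004,0.018,-0.030],[-5.3,0,0]],[0,[-0.004,0.021,-0.028],[-5.3,0,0]],[0,[-0.003,0.020,-0.028],[-5.3,0,0]],[0,[0,0.014,-0.032],[-5.3,0,0]]]'
python3 -m handwheel '[[0,[0,0.017,-0.031],[-5.3,0,0]],[0,[0,0.020,-0.029],[-5.3,0,0]],[0,[0,0.023,-0.027],[-5.3,0,0]],[0,[0,0.025,-0.025],[-5.3,0,0]],[0,[0,0.027,-0.023],[-5.3,0,0]],[0,[0,0.029,-0.020],[-5.3,0,0]],[0,[0.003,0.030,-0.018],[-5.3,0,0]],[0,[0.003,0.032,-0.016],[-5.3,0,0]],[0,[0.003,0.033,-0.013],[-5.3,0,0]],[0,[0,0,0],[0,0,0]]]'
python3 - <<'E'
from h import *
st()
E
```

```text
t: 2.25
tool_pos: [0.3207, -0.3591, 0.376]
tool_rot: [1.512, 0.978, -1.512]
contact_force: [1.5, -0.4, -0.3]
opening: -0.0001
t: 3.0
tool_pos: [0.4568, -0.0767, 0.4067]
tool_rot: [0.901, 1.375, -0.9]
contact_force: [0.6, 0.5, -0.3]
opening: 0.0
t: 3.83
tool_pos: [0.4819, 0.2436, 0.3958]
tool_rot: [0.254, 1.559, -0.252]
contact_force: [0.1, -0.4, 0.7]
opening: -0.0001
t 3.83 disp mm [-126.6  143.3  395.8] F disp [ 0.2 -0.3  0.7] open -0.0001 roterr(tool,deg) [ 0.6 -0.2 -0. ] q [ 0.33 -0.19  1.58  0.    1.76 -0.92]
```

```bash
python3 -m handwheel '[[0,[0.035,-0.003,0],[0.6,-0.2,0]],[0,[0.035,0,0],[0,0,0]],[0,[0.035,0,0],[0,0,0]],[0,[0.035,0,0],[0,0,0]],[0,[0.035,0,0],[0,0,0]],[0,[0.034,0,0],[0,0,0]],[0,[0,0,0],[0,0,0]],[0,[0,0,0],[0,0,0]]]'
python3 - <<'E'
from h import *
st()
cv2.imwrite("pics/w1.png",ctrl.get_image("wrist")[:,:,::-1])
cv2.imwrite("pics/s1.png",ctrl.get_image("scene")[:,:,::-1])
E
```

```text
t: 4.5
tool_pos: [0.4812, 0.2351, 0.1866]
tool_rot: [0.266, 1.555, -0.271]
contact_force: [0.3, 0.7, 0.6]
opening: -0.0001
t 4.5 disp mm [-124.5  135.1  186.6] F disp [0.  0.7 0.6] open -0.0001 roterr(tool,deg) [-0.6  0.   0.2] q [ 0.32 -0.13  1.87 -0.    1.41 -0.91]
```

View pics/w1.png

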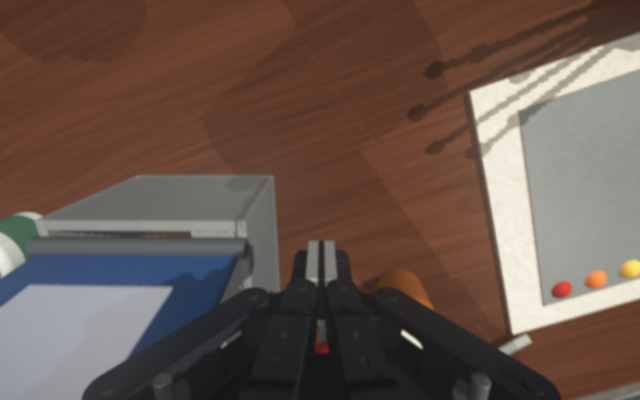

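View pics/s1.png

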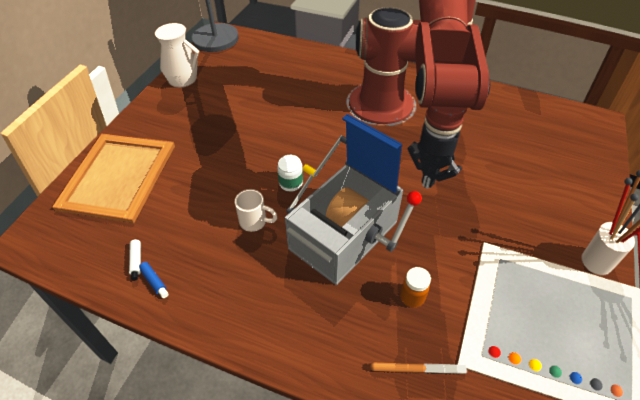

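The wrist view shows the red knob at (320, 348), straight ahead of the closed fingers. The scene view shows the fingers behind the knob, clear of the hood. I'll start the push.

```bash
python3 -m handwheel '[[0,[0,0.004,0.01],[-0.5,0,0]],[0,[0,0,0.01],[0,0,0]],[0,[0,0,0.008],[0,0,0]],[0,[0,0,0.006],[0,0,0]],[0,[0,0,0.006],[0,0,0]],[0,[0,0,0.006],[0,0,0]],[0,[0,0,0.006],[0,0,0]]]'
python3 -c "
from h import *
st()"
python3 -m handwheel '[[0,[0,0,0.006],[0,0,0]],[0,[0,0,0.006],[0,0,0]],[0,[0,0,0.006],[0,0,0]],[0,[0,0,0.006],[0,0,0]]]'
python3 -c "
from h import *
st()"
```

```text
t: 5.18
tool_pos: [0.5326, 0.2228, 0.1891]
tool_rot: [0.261, 1.554, -0.261]
contact_force: [-6.0, 1.2, 3.5]
opening: -0.0005
t 5.18 disp mm [-71.9 140.2 189.1] F disp [-6.1 -0.8  3.5] open -0.0005 roterr(tool,deg) [-0.  0. -0.] q [ 0.27 -0.03  1.77 -0.    1.4  -0.97]
t: 5.52
tool_pos: [0.5557, 0.2148, 0.189]
tool_rot: [0.261, 1.553, -0.261]
contact_force: [-4.1, 0.9, 3.1]
opening: -0.0003
t 5.52 disp mm [-47.4 140.2 189. ] F disp [-4.2 -0.5  3.1] open -0.0003 roterr(tool,deg) [-0.   0.1 -0. ] q [ 0.24  0.01  1.73 -0.    1.4  -0.99]
```

```bash
python3 -m handwheel '[[0,[0.001,0,0.006],[0,0,0]],[0,[0.001,0,0.006],[0,0,0]],[0,[0.001,0,0.006],[0,0,0]],[0,[0,0,0.006],[0,0,0]],[0,[0,0,0.006],[0,0,0]]]'
python3 -c "
from h import *
st()"
python3 -m handwheel '[[0,[0,0,0.003],[0,0,0]],[0,[0,0,0.003],[0,0,0]],[0,[0,0,0.002],[0,0,0]]]'
python3 -c "
from h import *
st()"
```

```text
t: 5.93
tool_pos: [0.5844, 0.2046, 0.1854]
tool_rot: [0.26, 1.552, -0.262]
contact_force: [-4.1, 0.5, 3.3]
opening: -0.0001
t 5.93 disp mm [-17.  139.9 185.4] F disp [-4.  -0.9  3.3] open -0.0001 roterr(tool,deg) [-0.   0.2  0. ] q [ 0.22  0.07  1.67 -0.    1.4  -1.02]
t: 6.18
tool_pos: [0.5918, 0.202, 0.1856]
tool_rot: [0.261, 1.551, -0.262]
contact_force: [-3.5, 0.1, 2.2]
opening: 0.0001
t 6.18 disp mm [ -9.1 139.9 185.6] F disp [-3.4 -1.   2.2] open 0.0001 roterr(tool,deg) [-0.   0.2  0. ] q [ 0.21  0.08  1.66 -0.    1.4  -1.03]
```

```bash
for i in 1 2 ; do python3 -m handwheel '[[0,[0,0,0.002],[0,0,0]],[0,[0,0,0.002],[0,0,0]]]' >/dev/null
python3 -c "
from h import *
st()"; done
```

```text
t 6.35 disp mm [ -5.5 139.8 185.6] F disp [-3.4 -1.6  2.4] open 0.0003 roterr(tool,deg) [-0.   0.2  0. ] q [ 0.21  0.09  1.65 -0.    1.4  -1.03]
t 6.52 disp mm [ -1.6 139.8 185.5] F disp [-4.3 -1.9  1.4] open 0.0001 roterr(tool,deg) [-0.   0.2  0. ] q [ 0.2   0.1   1.64 -0.    1.4  -1.03]
```

```bash
python3 -m handwheel '[[0,[0,0,0.002],[0,0,0]],[0,[0,0,0.002],[0,0,0]]]' >/dev/null
python3 -c "
from h import *
st()"; python3 -m handwheel '[[0,[0,0,0.002],[0,0,0]],[0,[0,0,0.002],[0,0,0]]]' >/dev/null
python3 -c "
from h import *
st()"
```

```text
t 6.68 disp mm [  2.4 139.8 185.3] F disp [-3.5 -2.1  0.6] open -0.0003 roterr(tool,deg) [-0.   0.2  0. ] q [ 0.2   0.1   1.64 -0.    1.4  -1.04]
t 6.85 disp mm [  4.5 139.6 184.9] F disp [-13.8  -3.4   4.8] open -0.0 roterr(tool,deg) [-0.  -0.1  0.1] q [ 0.2   0.11  1.63 -0.    1.4  -1.04]
```

```bash
python3 -m handwheel '[[0,[0,0,0],[0,0,0]],[0,[0,0,0],[0,0,0]]]' >/dev/null
python3 -c "
from h import *
st()"; python3 -m handwheel '[[0,[0,0,0.001],[0,0,0]],[0,[0,0,0],[0,0,0]]]' >/dev/null
python3 -c "
from h import *
st()
cv2.imwrite('pics/s2.png',ctrl.get_image('scene')[80:330,230:550,::-1])
"
```

```text
t 7.02 disp mm [  4.1 139.6 185. ] F disp [-12.2  -3.5   4.2] open -0.0001 roterr(tool,deg) [ 0.  -0.2  0.1] q [ 0.2   0.11  1.63 -0.    1.4  -1.04]
t 7.18 disp mm [  4.6 139.6 184.9] F disp [-14.7  -3.4   4.7] open -0.0002 roterr(tool,deg) [ 0.  -0.2  0.1] q [ 0.2   0.11  1.63  0.    1.41 -1.04]
```

View pics/s2.png

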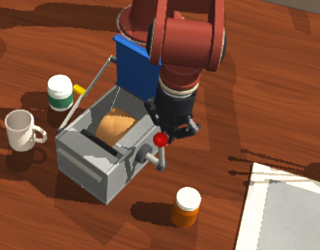

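The force jumped to about 15 N at x≈4.6 mm, some 11 N above the spring's force, so the lever is seated and the force holds. In the view the red knob at (161, 140) is forward against the fingers. I'm backing off now and letting it return.

```bash
python3 -m handwheel '[[0,[0,0,-0.006],[0,0,0]],[0,[0,0,-0.012],[0,0,0]],[0,[0,0,-0.015],[0,0,0]],[0,[0,0,-0.015],[0,0,0]],[0,[0,0,-0.015],[0,0,0]],[0,[0,0,-0.015],[0,0,0]],[0,[0,0,-0.015],[0,0,0]],[0,[0,0,-0.015],[0,0,0]],[0,[0,0,-0.015],[0,0,0]],[0,[0,0,-0.012],[0,0,0]]]'
python3 -m handwheel '[[0,[-0.03,0,0],[0,0,0]],[0,[-0.035,0,0],[0,0,0]],[0,[-0.035,0,0],[0,0,0]],[0,[-0.035,0,0],[0,0,0]],[0,[-0.035,0,0],[0,0,0]],[0,[-0.03,0,0],[0,0,0]]]'
python3 - <<'E'
from h import *
o,Rt=st()
cv2.imwrite('pics/s3.png',ctrl.get_image('scene')[80:330,230:550,::-1])
for n in('scene','top'):
    r=ctrl.look_for('lever_knob',n); print(n,r[:2], proj(W(pose(),[-62,140,204]),n))
# way to knuckle over the top
for P in ([-60,-30,400],[4,-118,400],[4,-118,200]): print((Rt.T@(W(pose(),P)[0]-o['tool_pos'])*1000).round(0))
E
```

```text
t: 8.07
tool_pos: [0.4794, 0.2413, 0.1854]
tool_rot: [0.261, 1.55, -0.261]
contact_force: [0.5, -0.2, 1.2]
opening: 0.0001
t: 8.57
tool_pos: [0.4796, 0.2412, 0.3884]
tool_rot: [0.262, 1.548, -0.26]
contact_force: [1.9, 0.5, -0.1]
opening: 0.0001
t 8.57 disp mm [-128.   140.3  388.4] F disp [ 1.6  1.1 -0.1] open 0.0001 roterr(tool,deg) [-0.   0.4 -0.1] q [ 0.33 -0.21  1.6  -0.    1.74 -0.91]
scene [{'box': [398.8, 220.9, 47.5, 57.5], 'score': 0.68}] [[414.25918465 197.53952469]]
top [{'box': [247.2, 216.8, 33.7, 30.3], 'score': 0.66}] [[237.3364072  223.21697092]]
[ -12. -170.   68.]
[ -11. -258.  132.]
[ 189. -259.  131.]
```

View pics/s3.png

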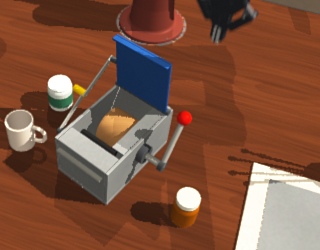

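The knob is at (184, 118) in the crop, which is full-frame (414, 198), exactly its rest pixel, so the lever is fully back. Next I'll cross over the hood to the knuckle.

```bash
python3 -m handwheel '[[0,[-0.01,-0.032,0.016],[0,0.4,0]],[0,[-0.002,-0.032,0.016],[0,0,0]],[0,[0,-0.032,0.016],[0,0,0]],[0,[0,-0.032,0.017],[0,0,0]],[0,[0,-0.032,0.017],[0,0,0]],[0,[0,-0.033,0.017],[0,0,0]],[0,[0,-0.033,0.016],[0,0,0]],[0,[0,-0.033,0.016],[0,0,0]],[0,[0,0,0],[0,0,0]]]'
python3 -m handwheel '[[0,[0.035,0,0],[0,0,0]],[0,[0.035,0,0],[0,0,0]],[0,[0.035,0,0],[0,0,0]],[0,[0.035,0,0],[0,0,0]],[0,[0.035,0,0],[0,0,0]],[0,[0.02,0,0],[0,0,0]],[0,[0,0,0],[0,0,0]],[0,[0,0,0],[0,0,0]]]'
python3 - <<'E'
from h import *
o,Rt=st()
cv2.imwrite('pics/s4.png',cv2.resize(ctrl.get_image('scene')[80:280,230:470,::-1],None,fx=2.5,fy=2.5))
cv2.imwrite('pics/w4.png',ctrl.get_image('wrist')[:,:,::-1])
E
```

```text
t: 9.47
tool_pos: [0.5183, -0.0517, 0.394]
tool_rot: [0.266, 1.561, -0.269]
contact_force: [-0.9, 0.5, -0.5]
opening: 0.0
t: 10.13
tool_pos: [0.5164, -0.0455, 0.1997]
tool_rot: [0.262, 1.563, -0.261]
contact_force: [0.4, 0.1, 1.6]
opening: -0.0002
t 10.13 disp mm [   0.4 -118.7  199.7] F disp [0.3 0.3 1.6] open -0.0002 roterr(tool,deg) [-0.  -0.4  0. ] q [-0.23 -0.18  1.89  0.    1.44 -1.47]
```

View pics/s4.png

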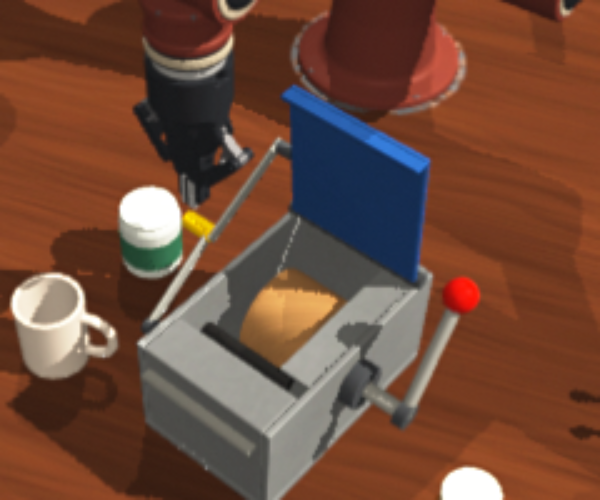

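View pics/w4.png

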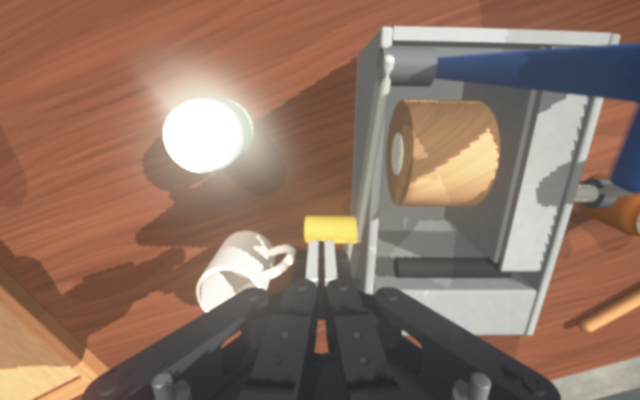

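Scene view: the fingertips are right above the yellow pin. In the wrist view the pin is at (331, 229), under the tips at (321, 245). Pushing down now.

```bash
python3 -m handwheel '[[0,[0.006,0,0],[0,-0.4,0]],[0,[0.006,0,0],[0,0,0]],[0,[0.006,0,0],[0,0,0]],[0,[0.004,0,0],[0,0,0]]]'>/dev/null
python3 -c "
from h import *
st()"
python3 -m handwheel '[[0,[0.003,0,-0.001],[0,0,0]],[0,[0.003,0,-0.002],[0,0,0]]]'>/dev/null
python3 -c "
from h import *
st()"
python3 -m handwheel '[[0,[0.003,0,-0.002],[0,0,0]],[0,[0.003,0,-0.002],[0,0,0]]]'>/dev/null
python3 -c "
from h import *
st()"
```

```text
t 10.57 disp mm [   1.9 -119.   179.5] F disp [ 0.4 -0.2 -0.8] open -0.0001 roterr(tool,deg) [-0.   0.2  0. ] q [-0.23 -0.17  1.91 -0.    1.39 -1.47]
t 10.73 disp mm [  -0.6 -119.   174.1] F disp [1.2 0.  0.7] open 0.0001 roterr(tool,deg) [-0.   0.3 -0. ] q [-0.23 -0.17  1.92 -0.    1.38 -1.47]
t 10.9 disp mm [  -4.4 -118.9  168.3] F disp [1.5 0.3 2. ] open 0.0 roterr(tool,deg) [-0.   0.3 -0. ] q [-0.23 -0.17  1.94 -0.    1.37 -1.47]
```

```bash
python3 -m handwheel '[[0,[0.004,0,-0.002],[0,0,0]],[0,[0.004,0,-0.002],[0,0,0]],[0,[0.004,0,-0.002],[0,0,0]]]'>/dev/null
python3 - <<'E'
from h import *
o,Rt=st()
cv2.imwrite('pics/s5.png',cv2.resize(ctrl.get_image('scene')[80:280,230:470,::-1],None,fx=2.5,fy=2.5))
cv2.imwrite('pics/w5.png',ctrl.get_image('wrist')[:,:,::-1])
E
```

```text
t 11.15 disp mm [ -10.  -118.9  156.6] F disp [3.4 0.4 4.8] open -0.0001 roterr(tool,deg) [-0.   0.4 -0. ] q [-0.23 -0.18  1.96 -0.    1.35 -1.47]
```

View pics/s5.png

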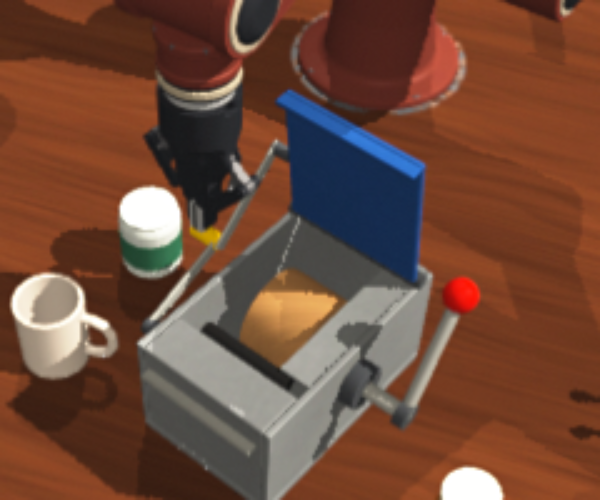

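View pics/w5.png

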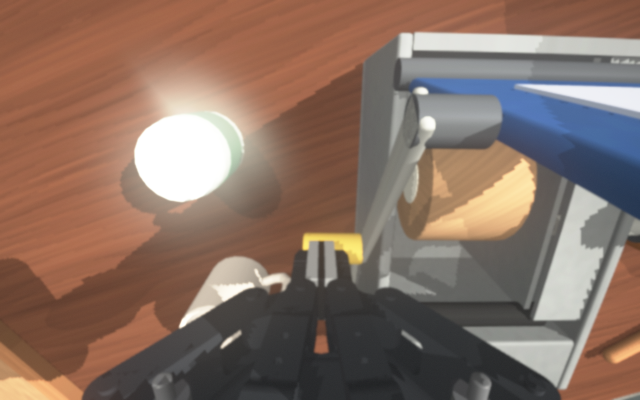

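The stay has folded, with the pin down about 21 mm at the fingertips and the hood tilting slightly. I'll push a little further, then lift off.

```bash
python3 -m handwheel '[[0,[0.004,0,-0.0015],[0,0,0]],[0,[0.004,0,-0.0015],[0,0,0]],[0,[0.003,0,-0.001],[0,0,0]],[0,[0,0,0],[0,0,0]]]'>/dev/null
python3 -c "
from h import *
st()"
python3 -m handwheel '[[0,[-0.015,0,0],[0,0,0]],[0,[-0.035,0,0],[0,0,0]],[0,[-0.035,0,0],[0,0,0]],[0,[-0.035,0,0],[0,0,0]],[0,[-0.035,0,0],[0,0,0]],[0,[-0.035,0,0],[0,0,0]],[0,[-0.035,0,0],[0,0,0]],[0,[-0.03,0,0],[0,0,0]]]'
python3 - <<'E'
from h import *
o,Rt=st()
cv2.imwrite('pics/s6.png',cv2.resize(ctrl.get_image('scene')[80:280,230:470,::-1],None,fx=2.5,fy=2.5))
for P in ([-150,0,400],[-150,0,280]): print((Rt.T@(W(pose(),P)[0]-o['tool_pos'])*1000).round(0))
E
```

```text
t 11.58 disp mm [ -14.  -118.9  145.6] F disp [ 2.8 -0.3  4.6] open -0.0001 roterr(tool,deg) [-0.   0.4 -0. ] q [-0.23 -0.18  1.98 -0.    1.33 -1.47]
t: 12.25
tool_pos: [0.5001, -0.0402, 0.4009]
tool_rot: [0.261, 1.554, -0.261]
contact_force: [-0.4, -0.7, 0.6]
opening: -0.0
t 12.25 disp mm [ -16.7 -119.   400.9] F disp [-0.2 -0.8  0.6] open -0.0 roterr(tool,deg) [-0.   0.1  0. ] q [-0.23 -0.29  1.65 -0.    1.78 -1.47]
[   1.  119. -133.]
[ 121.  119. -133.]
```

View pics/s6.png

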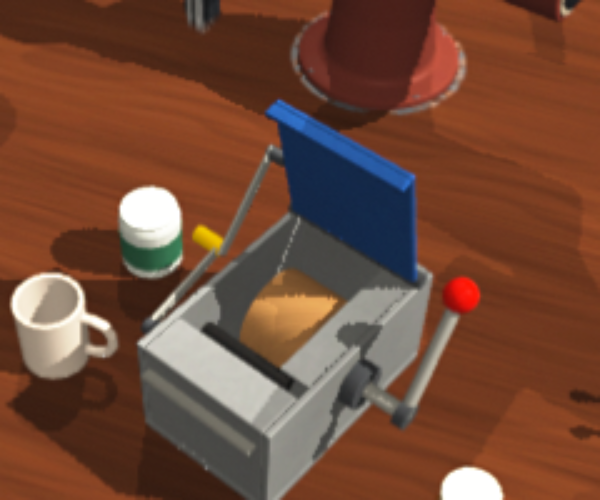

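The stay is unlocked and stays folded, with the hood leaning a little forward. I'm going behind the hood now.

```bash
python3 -m handwheel '[[0,[0,0.020,-0.034],[0,0,0]],[0,[0,0.025,-0.033],[0,0,0]],[0,[0,0.025,-0.033],[0,0,0]],[0,[0,0.025,-0.033],[0,0,0]],[0,[0.02,0.024,0],[0,0,0]],[0,[0.03,0,0],[0,0,0]],[0,[0.035,0,0],[0,0,0]],[0,[0.035,0,0],[0,0,0]],[0,[0.01,0,0],[0,0,0]],[0,[0,0,0],[0,0,0]]]'
python3 - <<'E'
from h import *
o,Rt=st()
cv2.imwrite('pics/s7.png',cv2.resize(ctrl.get_image('scene')[80:280,230:470,::-1],None,fx=2.5,fy=2.5))
cv2.imwrite('pics/w7.png',ctrl.get_image('wrist')[:,:,::-1])
E
```

```text
t: 13.13
tool_pos: [0.412, 0.1151, 0.2644]
tool_rot: [0.259, 1.561, -0.264]
contact_force: [-0.7, 0.0, 0.2]
opening: 0.0005
t 13.13 disp mm [-150.8   -1.   264.4] F disp [-0.6 -0.2  0.2] open 0.0005 roterr(tool,deg) [-0.  -0.3  0.2] q [ 0.1  -0.46  2.   -0.    1.61 -1.14]
```

View pics/s7.png

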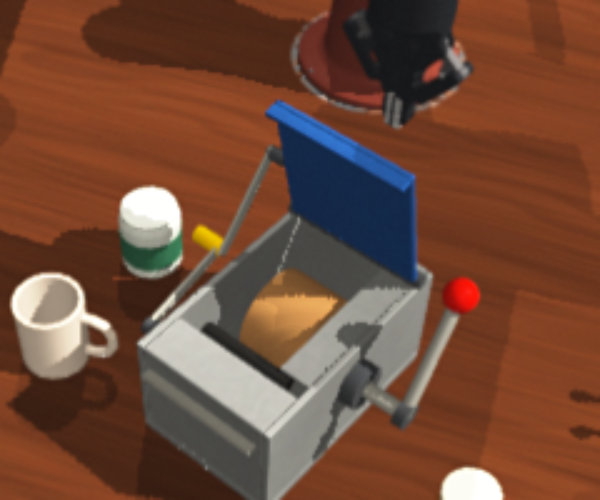

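View pics/w7.png

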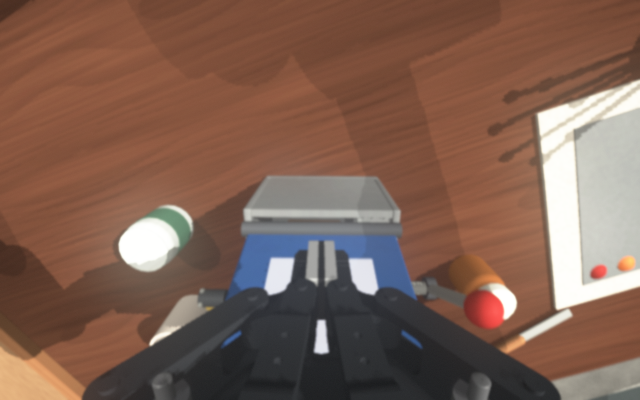

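```bash
python3 -m handwheel '[[0,[0,0.001,0.012],[0,-0.3,0]],[0,[0,0,0.012],[0,0,0]],[0,[0,0,0.012],[0,0,0]],[0,[0,0,0.010],[0,0,0]],[0,[0,0,0.006],[0,0,0]],[0,[0,0,0.005],[0,0,0]],[0,[0,0,0.004],[0,0,0]],[0,[0,0,0.004],[0,0,0]]]'>/dev/null
python3 -c "
from h import *
st()"
python3 -m handwheel '[[0,[0,0,0.004],[0,0,0]],[0,[0.001,0,0.004],[0,0,0]],[0,[0.001,0,0.004],[0,0,0]],[0,[0.001,0,0.004],[0,0,0]],[0,[0.001,0,0.004],[0,0,0]]]'>/dev/null
python3 -c "
from h import *
st()"
```

```text
t 13.9 disp mm [-83.3   1.1 270.3] F disp [-5.7 -0.4  0.9] open 0.0002 roterr(tool,deg) [-0.   0.5 -0. ] q [ 0.05 -0.31  1.88 -0.    1.57 -1.19]
t 14.32 disp mm [-64.6   1.  265.4] F disp [-5.3  0.2  0.3] open 0.0 roterr(tool,deg) [0.  0.2 0. ] q [ 0.03 -0.27  1.85 -0.    1.55 -1.21]
```

```bash
python3 -m handwheel '[[0,[0.002,0,0.004],[0,0,0]],[0,[0.002,0,0.004],[0,0,0]],[0,[0.002,0,0.004],[0,0,0]],[0,[0.002,0,0.004],[0,0,0]],[0,[0.002,0,0.0035],[0,0,0]],[0,[0.002,0,0.0035],[0,0,0]],[0,[0.002,0,0.0035],[0,0,0]]]'>/dev/null
python3 -c "
from h import *
st()"
python3 -m handwheel '[[0,[0.003,0,0.0035],[0,0,0]],[0,[0.003,0,0.0035],[0,0,0]],[0,[0.003,0,0.0035],[0,0,0]],[0,[0.003,0,0.0035],[0,0,0]]]'>/dev/null
python3 -c "
from h import *
st()"
```

```text
t 14.9 disp mm [-36.5   0.8 251.8] F disp [-4.9 -1.8 -0.3] open -0.0002 roterr(tool,deg) [-0.   0.4  0. ] q [ 0.01 -0.2   1.82 -0.    1.52 -1.23]
t 15.23 disp mm [-21.6   0.9 240.7] F disp [-2.1 -3.4  3.2] open -0.0001 roterr(tool,deg) [-0.   0.6  0. ] q [ 0.   -0.16  1.81 -0.    1.49 -1.23]
```

```bash
python3 -m handwheel '[[0,[0.0035,0,0.003],[0,0,0]],[0,[0.0035,0,0.003],[0,0,0]],[0,[0.004,0,0.003],[0,0,0]],[0,[0.004,0,0.0025],[0,0,0]]]'>/dev/null
python3 -c "
from h import *
st()"
python3 -m handwheel '[[0,[0.004,0,0.0025],[0,0,0]],[0,[0.004,0,0.0025],[0,0,0]],[0,[0.004,0,0.002],[0,0,0]],[0,[0.004,0,0.002],[0,0,0]]]'>/dev/null
python3 - <<'E'
from h import *
o,Rt=st()
cv2.imwrite('pics/s8.png',cv2.resize(ctrl.get_image('scene')[80:280,230:470,::-1],None,fx=2.5,fy=2.5))
E
```

```text
t 15.57 disp mm [ -9.8   1.6 226.1] F disp [ 0.6 -0.3  3.9] open -0.0 roterr(tool,deg) [-0.   0.6 -0.1] q [-0.   -0.13  1.8  -0.    1.46 -1.24]
t 15.9 disp mm [ -1.4   1.2 209.3] F disp [-0.3  0.7  3.4] open 0.0002 roterr(tool,deg) [-0.   0.5 -0. ] q [-0.01 -0.1   1.8  -0.    1.43 -1.25]
```

View pics/s8.png

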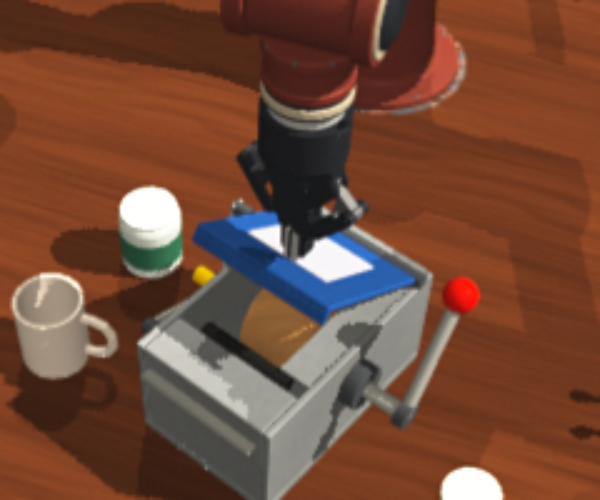

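The hood is at about 30° with the fingertips on the white label. Carrying on down.

```bash
python3 -m handwheel '[[0,[0.004,0,0.002],[0,0,0]],[0,[0.004,0,0.002],[0,0,0]],[0,[0.004,0,0.002],[0,0,0]],[0,[0.004,0,0.002],[0,0,0]],[0,[0.004,0,0.0015],[0,0,0]],[0,[0.004,0,0.0015],[0,0,0]],[0,[0.004,0,0.001],[0,0,0]],[0,[0.004,0,0.001],[0,0,0]]]'>/dev/null
python3 -c "
from h import *
st()"
python3 -m handwheel '[[0,[0.003,0,0.001],[0,0,0]],[0,[0.003,0,0.0005],[0,0,0]],[0,[0.003,0,0.0005],[0,0,0]],[0,[0.003,0,0.0005],[0,0,0]],[0,[0.003,0,0],[0,0,0]],[0,[0.003,0,0],[0,0,0]]]'>/dev/null
python3 -c "
from h import *
st()"
```

```text
t 16.62 disp mm [ 11.8   1.  177.4] F disp [1.7 0.3 3.2] open 0.0001 roterr(tool,deg) [-0.   0.5 -0. ] q [-0.02 -0.04  1.8  -0.    1.38 -1.25]
t 17.12 disp mm [ 14.3   1.1 159.5] F disp [ 2.2 -1.   2.9] open 0.0 roterr(tool,deg) [-0.   0.5 -0. ] q [-0.02 -0.02  1.81 -0.    1.34 -1.26]
```

```bash
python3 -m handwheel '[[0,[0.002,0,0],[0,0,0]],[0,[0.002,0,0],[0,0,0]],[0,[0.002,0,0],[0,0,0]],[0,[0.002,0,0],[0,0,0]],[0,[0.002,0,0],[0,0,0]]]'>/dev/null
python3 -c "
from h import *
st()"
python3 -m handwheel '[[0,[0.001,0,0],[0,0,0]],[0,[0.001,0,0],[0,0,0]],[0,[0.001,0,0],[0,0,0]]]'>/dev/null
python3 -c "
from h import *
st()"
```

```text
t 17.53 disp mm [ 14.3   1.  149.6] F disp [ 1.4 -0.1  2.6] open -0.0 roterr(tool,deg) [-0.   0.5 -0. ] q [-0.02 -0.01  1.82 -0.    1.33 -1.26]
t 17.78 disp mm [ 14.3   1.  146.7] F disp [ 2.  -0.3  2.7] open -0.0001 roterr(tool,deg) [-0.   0.5  0. ] q [-0.02 -0.01  1.82 -0.    1.32 -1.26]
```

```bash
for i in 1 2; do python3 -m handwheel '[[0,[0.001,0,0],[0,0,0]],[0,[0.001,0,0],[0,0,0]]]'>/dev/null
python3 -c "
from h import *
st()"; done
```

```text
t 17.95 disp mm [ 14.4   1.  144.8] F disp [1.1 0.4 1.8] open 0.0 roterr(tool,deg) [-0.   0.5  0. ] q [-0.02 -0.01  1.82 -0.    1.32 -1.26]
t 18.12 disp mm [ 14.4   1.  144. ] F disp [-2.9 -1.9 12.7] open -0.0 roterr(tool,deg) [-0.   0.5  0. ] q [-0.02 -0.01  1.82 -0.    1.32 -1.26]
```

The force stepped up to 12.7 N at z = 144 mm, which is exactly the shut height. I'll press slightly more, hold, lift off and check.

```bash
python3 -m handwheel '[[0,[0.0005,0,0],[0,0,0]],[0,[0,0,0],[0,0,0]],[0,[0,0,0],[0,0,0]]]'>/dev/null
python3 -c "
from h import *
st()"
python3 -m handwheel '[[0,[-0.003,0,0],[0,0,0]],[0,[-0.01,0,0],[0,0,0]],[0,[-0.03,0,0],[0,0,0]],[0,[-0.035,0,0],[0,0,0]],[0,[-0.035,0,0],[0,0,0]],[0,[-0.035,0,0],[0,0,0]],[0,[-0.035,0,-0.02],[0,0,0]],[0,[-0.03,0,-0.02],[0,0,0]],[0,[0,0,0],[0,0,0]],[0,[0,0,0],[0,0,0]]]'
python3 - <<'E'
from h import *
o,Rt=st()
im={n:ctrl.get_image(n)[:,:,::-1].copy() for n in('scene','top')}
P=W(pose(),[[70,75,148],[70,-75,148],[70,0,148],[-62,140,204]])
for n in im:
    for u in proj(P,n): cv2.circle(im[n],tuple(int(round(v)) for v in u),1,(0,255,0),-1)
    x0,y0=(220,100) if n=='scene' else (200,150)
    cv2.imwrite(f'pics/{n}9.png',cv2.resize(im[n][y0:y0+200,x0:x0+240],None,fx=3,fy=3))
for th,z in [('jar_mid',.045),('mug_mid',.042),('tin_mid',.04)]:
    for n in('top','scene'):
        r=ctrl.tip_of(th,n)
        if r: print(th,n,r[0]['score'],r[0]['centre'],ray_z(r[0]['centre'][::-1],n,z).round(3))
E
```

```text
t 18.37 disp mm [ 14.4   1.  144. ] F disp [-1.7 -1.4 10.3] open 0.0003 roterr(tool,deg) [-0.   0.5  0. ] q [-0.02 -0.01  1.82 -0.    1.32 -1.26]
t: 19.2
tool_pos: [0.5292, 0.0772, 0.3582]
tool_rot: [0.26, 1.541, -0.26]
contact_force: [0.3, 0.3, -0.6]
opening: -0.0002
t 19.2 disp mm [-27.6   1.5 358.2] F disp [ 0.2  0.4 -0.6] open -0.0002 roterr(tool,deg) [ 0.   0.8 -0.1] q [ 0.01 -0.22  1.66 -0.    1.69 -1.23]
jar_mid top 0.71 [190.9, 233.0] [0.66  0.266 0.045]
jar_mid scene 0.74 [287.2, 414.2] [0.664 0.275 0.045]
mug_mid top 0.76 [214.4, 379.6] [ 0.593 -0.169  0.042]
mug_mid scene 0.61 [210.0, 250.7] [ 0.595 -0.175  0.042]
tin_mid top 0.58 [265.3, 368.7] [ 0.444 -0.135  0.04 ]
tin_mid scene 0.91 [174.0, 290.2] [ 0.44  -0.132  0.04 ]
```

View pics/scene9.png

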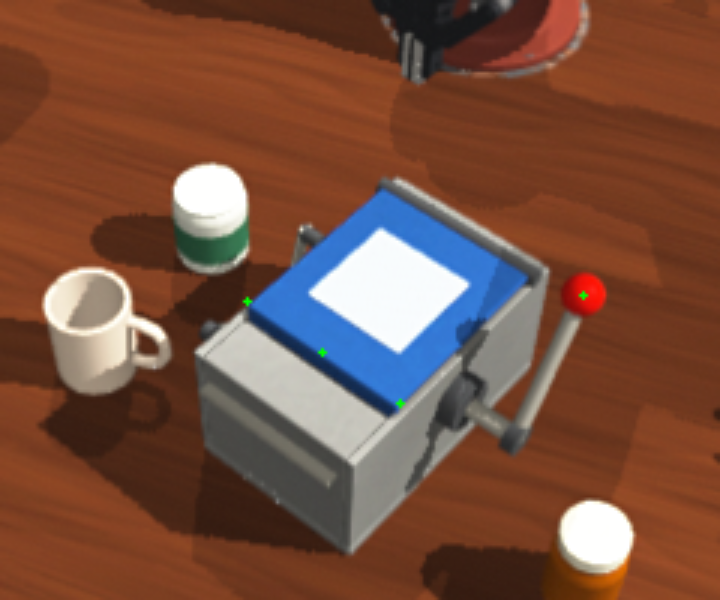

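View pics/top9.png

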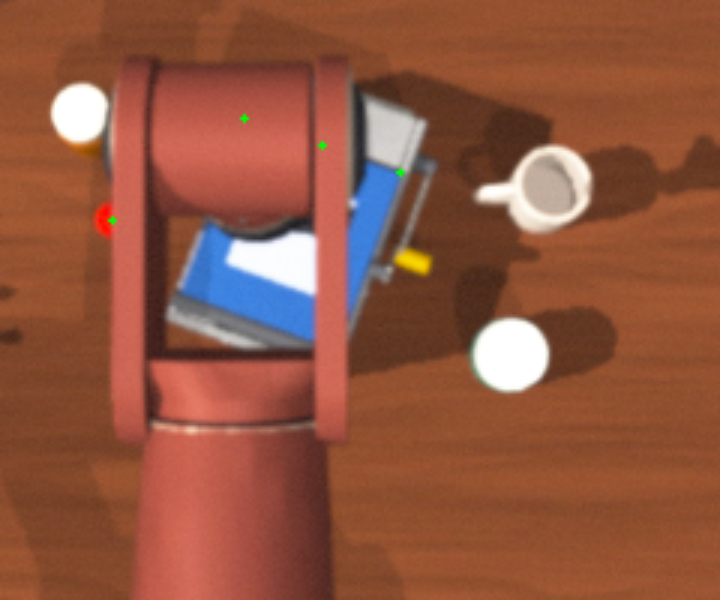

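The hood's front edge lies on the predicted shut points at (247, 301), (322, 352) and (400, 403). The knob is at its rest point, and the jar, mug and tin appear at the same pixels as at the start. The robot is clear, so I'm handing in.

```bash
python3 -c "
from station import ctrl
print(ctrl.finish_job(), ctrl.get_obs()['t'])"
```

```text
the job is handed in; nothing more can be done
the job is handed in; nothing more can be done
```

The job is done in the order you asked and handed in shortly after 19 s on the robot's clock, well inside the 72 s limit.

- **Lever:** I swung the feed lever forward until the force jumped from about 4 N to 12–15 N. That is roughly 11 N above the spring's own force and well under the 40 N that would bend it. I then backed off, and the pictures show the knob exactly at its rest position.
- **Stay:** I pushed the yellow knuckle down about 32 mm with around 5 N. It unlocked and stayed folded.
- **Hood:** I lowered the hood at roughly 0.4 rad/s with 3–6 N. It met its stop with the fingertips at 144 mm, which is the height of the shut hood's top face, and I held it there with 10–13 N.

**Last checks:** After I lifted clear, the hood's front edge matched its predicted shut position in the scene view; the arm hid most of it in the top view. The wrist force read about zero.

The jar, mug and tin look unmoved. The network's positions for them differed by up to about 13 mm between readings, even before I moved anything. I therefore relied on the pictures, where all three sit at the same pixels as before.

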